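# Space a terrain tile off its stop bar and hold it pressed for gluing

## Task

Take two pink spacers, no more, from the rack and slide them upright, right down onto the board, into the one gap beside the brown terrain tile that is wide enough for them, one towards each end of the tile. Then press the tile (its column is the handy place) squarely and firmly against both spacers so that they are clamped flush against the bar, and finish while still holding it pressed: do not let go. Leave the other two spacers in the rack, keep the tile flat on the board and do not knock the other things about.

Things in the scene. Friction and masses are not known exactly. Their poses are not given: they have to be found in the camera images.
- jig: Waxed plywood gluing board, fixed, 200 (x) by 190 (y) by 10 mm; origin at the centre of its underside on the table. Two bars lie along its y axis, one near each x end (centres 76 mm either side of its centre), the tile between them.
- thin_bar: Aluminium stop bar fixed on the board: 16 mm thick (its x), 180 mm long (its y), 24 mm high; origin at the centre of its underside, on the board's top face. May be at either x end of the board. The gap between it and the tile is about 12 to 14 mm wide at the start.
- thick_bar: Dark wooden stop bar fixed on the board: 34 mm thick (its x), 180 mm long (its y), 24 mm high; same kind of origin; at the other end. The gap between it and the tile is only about 3 to 5 mm at the start.
- tile: Loose brown mud-textured terrain tile lying on the board: 110 (x) by 150 (y) by 24 mm, 0.41 to 0.77 kg, slides on the board; origin at the centre of its underside. A round pale stone column stands at its centre, part of the tile: 32 mm in diameter, rising 30 mm from the tile's top face (its top 54 mm above the tile's underside).
- column (a point): Point on the column's axis, 39 mm above the tile's underside, 15 mm below its top. Sliding the tile takes up to about 3 N; a steady push of 10 to 15 N holds it firmly. Pushed low and loosely (fingers astride, not gripping) the tile squares itself against both spacers; pushed near its top it may tip; gripped hard it keeps the hand's angle and may bear on one spacer only.
- rack: Grey rack block, fixed, 50 (x) by 170 (y) by 24 mm, origin at the centre of its underside; four slots in a row along its y, 44 mm apart, each holding a spacer upright, slots open at the top, their floor 6 mm above the table.
- spacer0_mid (a point): Centre (half-way up) of a loose bright pink plastic spacer: 8 mm thick (x), 22 mm wide (y), 60 mm high (z), 20 g; its lowest 6 mm narrow to 5 mm thick. All four are alike. At the start it stands in the rack with 42 mm showing above the rack's top; x is its thin direction, along the rack's x.
- spacer1_mid (a point): Centre (half-way up) of a loose bright pink plastic spacer: 8 mm thick (x), 22 mm wide (y), 60 mm high (z), 20 g; its lowest 6 mm narrow to 5 mm thick. All four are alike. At the start it stands in the rack with 42 mm showing above the rack's top; x is its thin direction, along the rack's x.
- spacer2_mid (a point): Centre (half-way up) of a loose bright pink plastic spacer: 8 mm thick (x), 22 mm wide (y), 60 mm high (z), 20 g; its lowest 6 mm narrow to 5 mm thick. All four are alike. At the start it stands in the rack with 42 mm showing above the rack's top; x is its thin direction, along the rack's x.
- spacer3_mid (a point): Centre (half-way up) of a loose bright pink plastic spacer: 8 mm thick (x), 22 mm wide (y), 60 mm high (z), 20 g; its lowest 6 mm narrow to 5 mm thick. All four are alike. At the start it stands in the rack with 42 mm showing above the rack's top; x is its thin direction, along the rack's x.
- pot_a: Bystander: blue paint pot, 32 mm wide, 45 mm high. Origin at its underside.
- pot_b: Bystander: red paint pot, 34 mm wide, 50 mm high. Origin at its underside.
- base_a: Bystander: small brown model base with a stone, 33 mm wide, about 27 mm high. Origin at its underside.
- base_b: Bystander: small brown model base like base_a. Origin at its underside.
- can: Bystander: spray can with a pink cap, 66 mm wide, 150 mm high. Origin at its underside.
- brush: Bystander: paint brush, 180 mm long, lying.
- spatula: Bystander: small spatula, 170 mm long, lying.

How it is judged (in metres and radians):
On the way:
1. two spacers stand in the wide gap on the board, one towards each end of the tile, the other two still in the rack ((distance of each of spacer1_mid, spacer0_mid from where it was at the start of the episode below 0.015 m or distance of each of spacer2_mid, spacer0_mid from where it was at the start of the episode below 0.015 m or distance of each of spacer2_mid, spacer1_mid from where it was at the start of the episode below 0.015 m or distance of each of spacer3_mid, spacer0_mid from where it was at the start of the episode below 0.015 m or distance of each of spacer3_mid, spacer1_mid from where it was at the start of the episode below 0.015 m or distance of each of spacer3_mid, spacer2_mid from where it was at the start of the episode below 0.015 m) and (distance of spacer0_mid from where it was at the start of the episode below 0.015 m or (x of spacer0_mid in the frame of thin_bar between -0.026 and 0.026 m and x of spacer0_mid in the frame of tile between -0.074 and 0.074 m and z of spacer0_mid in the frame of jig below 0.045 m and angle between spacer0_mid's own z axis and vertical below 0.3 rad)) and (distance of spacer1_mid from where it was at the start of the episode below 0.015 m or (x of spacer1_mid in the frame of thin_bar between -0.026 and 0.026 m and x of spacer1_mid in the frame of tile between -0.074 and 0.074 m and z of spacer1_mid in the frame of jig below 0.045 m and angle between spacer1_mid's own z axis and vertical below 0.3 rad)) and (distance of spacer2_mid from where it was at the start of the episode below 0.015 m or (x of spacer2_mid in the frame of thin_bar between -0.026 and 0.026 m and x of spacer2_mid in the frame of tile between -0.074 and 0.074 m and z of spacer2_mid in the frame of jig below 0.045 m and angle between spacer2_mid's own z axis and vertical below 0.3 rad)) and (distance of spacer3_mid from where it was at the start of the episode below 0.015 m or (x of spacer3_mid in the frame of thin_bar between -0.026 and 0.026 m and x of spacer3_mid in the frame of tile between -0.074 and 0.074 m and z of spacer3_mid in the frame of jig below 0.045 m and angle between spacer3_mid's own z axis and vertical below 0.3 rad)) and ((not (distance of spacer0_mid from where it was at the start of the episode below 0.015 m) and y of spacer0_mid in the frame of tile between 0.025 and 0.068 m) or (not (distance of spacer1_mid from where it was at the start of the episode below 0.015 m) and y of spacer1_mid in the frame of tile between 0.025 and 0.068 m) or (not (distance of spacer2_mid from where it was at the start of the episode below 0.015 m) and y of spacer2_mid in the frame of tile between 0.025 and 0.068 m) or (not (distance of spacer3_mid from where it was at the start of the episode below 0.015 m) and y of spacer3_mid in the frame of tile between 0.025 and 0.068 m)) and ((not (distance of spacer0_mid from where it was at the start of the episode below 0.015 m) and y of spacer0_mid in the frame of tile between -0.068 and -0.025 m) or (not (distance of spacer1_mid from where it was at the start of the episode below 0.015 m) and y of spacer1_mid in the frame of tile between -0.068 and -0.025 m) or (not (distance of spacer2_mid from where it was at the start of the episode below 0.015 m) and y of spacer2_mid in the frame of tile between -0.068 and -0.025 m) or (not (distance of spacer3_mid from where it was at the start of the episode below 0.015 m) and y of spacer3_mid in the frame of tile between -0.068 and -0.025 m))), for 0.2 s.
At the end, for the whole second after the job is handed in: Two spacers only in the gap at the thin bar, on the board (5 mm), upright and in line (0.1 rad), each 25 to 68 mm from the tile's middle, one either side, squeezed over 1 N by tile and bar; robot pressing tile over 1 N; tile still, flat, square (0.035 rad); spare spacers within 15 mm ((distance of each of spacer1_mid, spacer0_mid from where it was at the start of the episode below 0.015 m or distance of each of spacer2_mid, spacer0_mid from where it was at the start of the episode below 0.015 m or distance of each of spacer2_mid, spacer1_mid from where it was at the start of the episode below 0.015 m or distance of each of spacer3_mid, spacer0_mid from where it was at the start of the episode below 0.015 m or distance of each of spacer3_mid, spacer1_mid from where it was at the start of the episode below 0.015 m or distance of each of spacer3_mid, spacer2_mid from where it was at the start of the episode below 0.015 m) and (distance of spacer0_mid from where it was at the start of the episode below 0.015 m or ((x of spacer0_mid in the frame of thin_bar between -0.026 and 0.026 m and x of spacer0_mid in the frame of tile between -0.074 and 0.074 m and z of spacer0_mid in the frame of jig below 0.045 m and angle between spacer0_mid's own z axis and vertical below 0.3 rad) and (contact force between spacer0 and tile above 1 N and contact force between spacer0 and thin_bar above 1 N and angle between spacer0_mid's own z axis and vertical below 0.1 rad and angle between the x axis of spacer0_mid and the x axis of thin_bar, either way round below 0.1 rad))) and (distance of spacer1_mid from where it was at the start of the episode below 0.015 m or ((x of spacer1_mid in the frame of thin_bar between -0.026 and 0.026 m and x of spacer1_mid in the frame of tile between -0.074 and 0.074 m and z of spacer1_mid in the frame of jig below 0.045 m and angle between spacer1_mid's own z axis and vertical below 0.3 rad) and (contact force between spacer1 and tile above 1 N and contact force between spacer1 and thin_bar above 1 N and angle between spacer1_mid's own z axis and vertical below 0.1 rad and angle between the x axis of spacer1_mid and the x axis of thin_bar, either way round below 0.1 rad))) and (distance of spacer2_mid from where it was at the start of the episode below 0.015 m or ((x of spacer2_mid in the frame of thin_bar between -0.026 and 0.026 m and x of spacer2_mid in the frame of tile between -0.074 and 0.074 m and z of spacer2_mid in the frame of jig below 0.045 m and angle between spacer2_mid's own z axis and vertical below 0.3 rad) and (contact force between spacer2 and tile above 1 N and contact force between spacer2 and thin_bar above 1 N and angle between spacer2_mid's own z axis and vertical below 0.1 rad and angle between the x axis of spacer2_mid and the x axis of thin_bar, either way round below 0.1 rad))) and (distance of spacer3_mid from where it was at the start of the episode below 0.015 m or ((x of spacer3_mid in the frame of thin_bar between -0.026 and 0.026 m and x of spacer3_mid in the frame of tile between -0.074 and 0.074 m and z of spacer3_mid in the frame of jig below 0.045 m and angle between spacer3_mid's own z axis and vertical below 0.3 rad) and (contact force between spacer3 and tile above 1 N and contact force between spacer3 and thin_bar above 1 N and angle between spacer3_mid's own z axis and vertical below 0.1 rad and angle between the x axis of spacer3_mid and the x axis of thin_bar, either way round below 0.1 rad))) and ((not (distance of spacer0_mid from where it was at the start of the episode below 0.015 m) and y of spacer0_mid in the frame of tile between 0.025 and 0.068 m) or (not (distance of spacer1_mid from where it was at the start of the episode below 0.015 m) and y of spacer1_mid in the frame of tile between 0.025 and 0.068 m) or (not (distance of spacer2_mid from where it was at the start of the episode below 0.015 m) and y of spacer2_mid in the frame of tile between 0.025 and 0.068 m) or (not (distance of spacer3_mid from where it was at the start of the episode below 0.015 m) and y of spacer3_mid in the frame of tile between 0.025 and 0.068 m)) and ((not (distance of spacer0_mid from where it was at the start of the episode below 0.015 m) and y of spacer0_mid in the frame of tile between -0.068 and -0.025 m) or (not (distance of spacer1_mid from where it was at the start of the episode below 0.015 m) and y of spacer1_mid in the frame of tile between -0.068 and -0.025 m) or (not (distance of spacer2_mid from where it was at the start of the episode below 0.015 m) and y of spacer2_mid in the frame of tile between -0.068 and -0.025 m) or (not (distance of spacer3_mid from where it was at the start of the episode below 0.015 m) and y of spacer3_mid in the frame of tile between -0.068 and -0.025 m)) and contact force between any of the fingers, the arm and tile above 1 N and angle between tile's own z axis and vertical below 0.04 rad and z of tile in the frame of jig below 0.0135 m and angle between the x axis of tile and the x axis of thin_bar, either way round below 0.035 rad and linear speed of tile below 0.01 m/s); the arm keeps its last pose, push and grip.
It fails at once if a bystander is moved more than 40 mm (distance of any of pot_a, pot_b, base_a, base_b, can, brush, spatula from where it was at the start of the episode above 0.04 m).
It also fails if it takes over 64 s, if anything falls off the work surface, if the arm or the gripper's body presses on something with over 40 N, if the wrist force passes 120 N, or if a joint passes its speed limit or range.

## Robot

A 6-joint arm with a two-finger parallel gripper is mounted at the origin on the work surface. World frame = base frame: x ahead of the robot, y to its left, z up, the work surface at z = 0. Lengths are in mm, angles in degrees, forces in N, time in s.
With the tool pointing down it reaches from about 350 to 850 mm from the base axis. Payload 8.1 kg.
Tool frame: the origin (TCP) lies midway between the tips of the shut fingers; the grasp point (between the pads) lies 19 mm behind it (hold_point_z is the distance from the TCP to the grasp point, in mm); z points along the fingers, y is the direction in which the jaws open and shut (so a half turn about z gives the same grasp; the last joint's range is limited). The gripper opens to 85 mm and grips with 20 to 120 N. Pads are 22 mm wide; open, the fingers measure 114 mm over their backs; the gripper's body (76 mm by 85 mm) begins 54 mm behind the grasp point. The pads swing forward as they close: fully open they stand 13 mm farther back than shut.
Start: joints at [-77.544, 7.471, 85.268, -0, 87.261, -4.893], TCP at [178.937, -572.701, 231.292] pointing down, gripper open.
Joint ranges: [-169.43, 169.43], [-51.17, 129.36], [1.28, 143.12], [-76.62, 256.62], [0, 156.53], [-152.29, 152.29]. Speed limits (degrees/s): [136.94, 136.94, 159.86, 180, 180, 180].

## Interface

Orientations are given as [roll, pitch, yaw] about the fixed x, y, z axes, in that order (R = Rz(yaw) Ry(pitch) Rx(roll)).
In Python, from bench import sense, snapshot, camera_params, hand_in, hold_point_z gives the robot as it stands.
- The arm moves only by the tool servo_tool, never from a script. Its argument "motion" is a list of rows, each a list of 7 numbers: the finger opening in mm, from 0 to 85.4, then the shift along the tool's x, y, z in mm, then the turn, a rotation vector about the tool's x, y, z in rad. A call has 1 to 10 rows; each row shifts and turns the pose as measured when the row begins, along the tool's axes as they then stand; what a row does not reach is not made up. A row lasts 1/10 s, in which the tool goes at most 50 mm and 8.59 degrees, less where a joint would pass 70% of its speed; a pose out of reach is approached as far as the arm can. A call with a gripper value outside its range is refused whole. The fingers move at their own pace and stop on an object; "force" is the grip in N (left out, the last holds). Time passes only in rows, so rows that do not move let the fingers close. It gives the time, the measured TCP pose, the force and the opening at its end, in the units of the state.
- sense(): the state, without advancing time (a new reading comes with each control period).
- snapshot(name): name is "scene" or "top"; returns the picture (384x512x3 uint8, blue, green, red); there is no depth.
- camera_params(name): a dict with "fx", "fy", "cx", "cy" (pixels), "R" (3x3) and "t" (3): a world point X has camera coordinates R X + t. Camera axes: x right, y down, z forward; pixel columns grow to the right and rows downward; lengths in mm; the calibration is good to about 2 mm. A picture is of the moment at which its call begins. camera_params takes no time and is no camera call.
- hand_in(): hands the job in, once; it reports no verdict.
The state is a dict: "time": time; "joint_pos": joint angles; "qd": joint speeds; "joint_efforts": joint torques, N m; "tool_pos": TCP position; "tcp_rot": TCP orientation; "ft_force": force on the tool from outside, world axes, zero at the start; "wrist_torque": the same for the moment, N m; "finger_gap": finger opening in mm.
Only numpy, scipy, OpenCV 4.12 (cv2) and the standard library are available. Lean on these libraries where they do the work, as an engineer would, in place of code of your own. Each camera call takes 0.05 s, during which the arm holds its last target. There are 200 camera calls.

## Working session

There is one attempt and no reset: what is moved stays moved. The work goes in short steps, Python scripts to look and compute and a tool call to move; the robot and the scene stay as the last step left them, time stands still between calls to the robot, and variables do not carry over. Pictures are saved under pics/ and viewed, about 8 in all and at most 12, crops included, and the job is handed in when it is done.

Besides the shell and the picture viewer there is one more tool, called after ">>>" by a JSON object that holds its "name" and its "arguments". servo_tool: Moves the arm, as the interface text tells. Its arguments: {"type":"object","properties":{"motion":{"type":"array"},"force":{"type":"number"}},"required":["motion"]}

```bash
mkdir -p pics; python3 - <<'E'
from bench import *
import cv2,numpy as np
np.set_printoptions(precision=2,suppress=True)
for n in("scene","top"):
    cv2.imwrite(f"pics/{n}0.png",snapshot(n)); print(n,camera_params(n))
print(sense(),hold_point_z)
E
```

```text
scene {'fx': 347.1888494835881, 'fy': 347.1888494835881, 'cx': 250.0237970746116, 'cy': 189.20624589944788, 'R': array([[-0.43,  0.9 ,  0.01],
       [ 0.55,  0.27, -0.79],
       [-0.71, -0.33, -0.62]]), 't': array([ 266.83, -274.31, 1471.97])}
top {'fx': 475.1919223917804, 'fy': 475.1919223917804, 'cx': 257.95424414091235, 'cy': 199.96699052903685, 'R': array([[-0.02, -1.  , -0.  ],
       [-1.  ,  0.02, -0.09],
       [ 0.09,  0.  , -1.  ]]), 't': array([  14.13,  593.2 , 1415.98])}
{'time': 0.1, 'joint_pos': array([-77.54,   7.51,  85.32,  -0.  ,  87.26,  -4.89]), 'qd': array([ 0.02, -0.03, -0.08,  0.1 , -0.02, -0.06]), 'joint_efforts': array([  0.  , -57.1 , -50.19,  -0.  ,   0.01,   0.  ]), 'tool_pos': array([ 178.85, -572.21,  230.34]), 'tcp_rot': array([-179.91,   -0.01,   17.35]), 'ft_force': array([-0.37, -0.64, -0.16]), 'wrist_torque': array([-0.  , -0.07,  0.  ]), 'finger_gap': 85.47590164035485} 18.700000000000003
```

View pics/scene0.png

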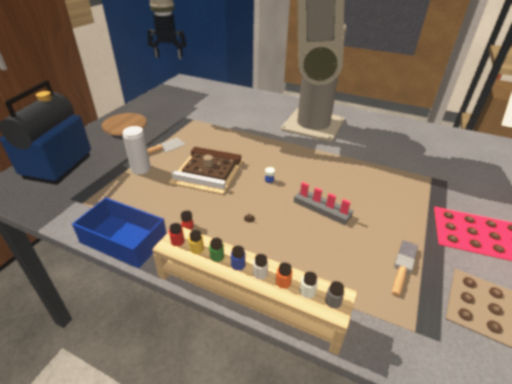

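View pics/top0.png

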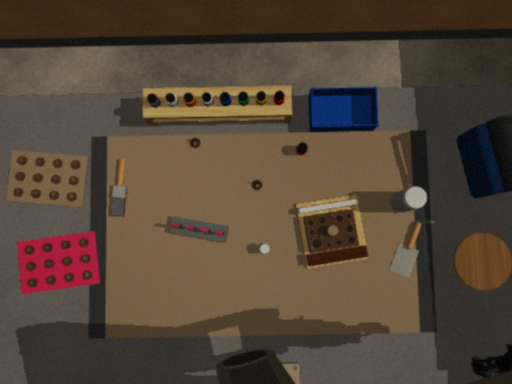

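```bash
python3 - <<'E'
import cv2,numpy as np
t=cv2.imread("pics/top0.png");s=cv2.imread("pics/scene0.png")
c=lambda im,u,v:cv2.resize(im[v:v+60,u:u+80],None,fx=5,fy=5,interpolation=cv2.INTER_CUBIC)
a=cv2.resize(t[190:274,288:400],None,fx=400/112,fy=300/84,interpolation=cv2.INTER_CUBIC)
cv2.imwrite("pics/m0.png",np.vstack([np.hstack([a,c(t,160,200)]),np.hstack([c(s,170,138),c(s,285,172)])]))
E
```

```text
(no output)
```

View pics/m0.png

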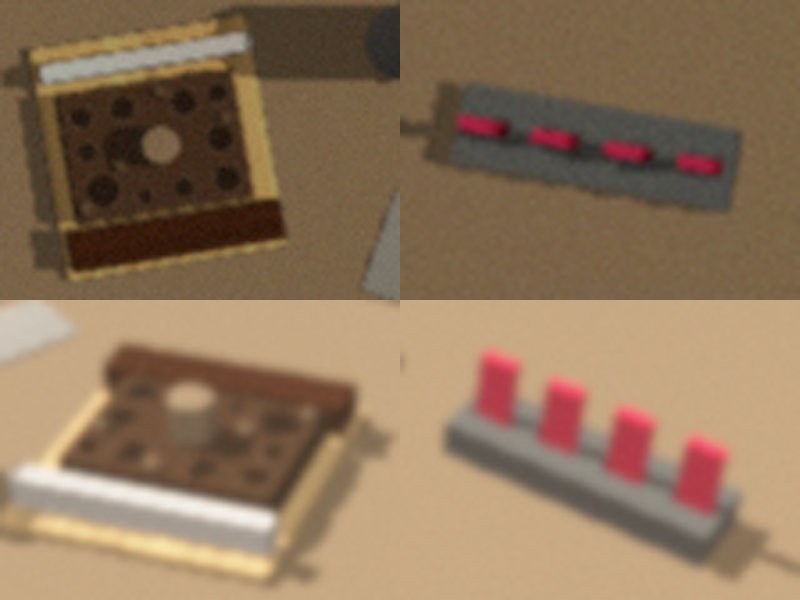

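```bash
cat > h.py <<'E'
from bench import *
import cv2,numpy as np
np.set_printoptions(precision=1,suppress=True)
P={n:camera_params(n) for n in("scene","top")}
def ray(n,p):
    c=P[n];R=np.array(c["R"]);t=np.array(c["t"])
    d=R.T@np.array([(p[0]-c["cx"])/c["fx"],(p[1]-c["cy"])/c["fy"],1]);return -R.T@t,d/np.linalg.norm(d)
def onz(n,p,z):
    o,d=ray(n,p);return o+d*(z-o[2])/d[2]
def tri(pt,ps):
    o1,d1=ray("top",pt);o2,d2=ray("scene",ps)
    k=np.linalg.lstsq(np.c_[d1,-d2],o2-o1,rcond=None)[0]
    a,b=o1+k[0]*d1,o2+k[1]*d2;return (a+b)/2,np.linalg.norm(a-b)
def proj(n,X):
    c=P[n];q=np.array(c["R"])@X+np.array(c["t"]);return np.array([c["fx"]*q[0]/q[2]+c["cx"],c["fy"]*q[1]/q[2]+c["cy"]])
def blobs(im,f,roi,amin=4,up=4):
    u,v,w,h=roi;b=cv2.resize(im[v:v+h,u:u+w],None,fx=up,fy=up,interpolation=cv2.INTER_CUBIC)
    m=f(b.astype(int)).astype(np.uint8)*255
    cs=[c for c in cv2.findContours(m,0,cv2.CHAIN_APPROX_NONE)[0] if cv2.contourArea(c)>amin*up*up]
    return [((c[:,0,:]+.5)/up-.5+[u,v]).astype(np.float32) for c in cs]
pink=lambda b:(b[...,2]>b[...,1]+60)&(b[...,2]>b[...,0]+30)
white=lambda b:(b.min(-1)>125)
grey=lambda b:(abs(b[...,2]-b[...,0])<25)|pink(b)
def cen(c):
    M=cv2.moments(c);return np.array([M["m10"],M["m01"]])/M["m00"]
def rect(n,c,z):
    b=cv2.boxPoints(cv2.minAreaRect(c));w=np.array([onz(n,p,z)[:2] for p in b]);e=[w[1]-w[0],w[2]-w[1]]
    e.sort(key=np.linalg.norm);L=e[1];return w.mean(0),np.linalg.norm(e[0]),np.linalg.norm(L),np.degrees(np.arctan2(L[1],L[0]))%180
E
python3 - <<'E'
from h import *
t=cv2.imread("pics/top0.png");s=cv2.imread("pics/scene0.png")
print("cam",ray("top",(0,0))[0],ray("scene",(0,0))[0])
for c in blobs(t,white,(295,195,66,30)):print("bar",rect("top",c,34))
for c in blobs(t,grey,(164,212,66,34),100):print("rack",rect("top",c,24))
pt=sorted(blobs(t,pink,(165,212,65,34)),key=lambda c:cen(c)[0]);ps=sorted(blobs(s,pink,(285,172,80,60)),key=lambda c:-cen(c)[0])
for a,b in zip(pt,ps):
    # top face edge in scene: corners of the min-area quad with smallest v
    q=cv2.boxPoints(cv2.minAreaRect(b));q=q[np.argsort(q[:,1])]
    print("pink",cen(a),onz("top",cen(a),66),"top-edge tri",tri(cen(a),q[:2].mean(0)), q[:2].mean(0))
lo=lambda b:(b[...,2]>125)&(b[...,2]<200)
for z,p in((64,(160.5,144.5)),):
    p=np.array(p)/(400/112)+[288,190];print("column",p,onz("top",p,z))
p=np.array([192,390-300])/5+[170,138];q=np.array((160.5,144.5))/(400/112)+[288,190];print("col tri",tri(q,p))
f=lambda x,y:np.array([x,y])/(400/112)+[288,190]-.36
print("tile corners",[onz("top",f(*k),34)[:2] for k in((55,97),(234,69),(256,187),(78,218))])
print("thick corners",[onz("top",f(*k),34)[:2] for k in((66,233),(280,199),(285,240),(70,272))])
E
```

```text
cam [ 461.2   -2.  1464.4] [1317.7  320.3  688.6]
bar (array([ 570.9, -207.4]), np.float64(15.965072063860777), np.float64(174.3165223792508), np.float64(98.11469799877379))
rack (array([508.9, 184.6]), np.float64(51.513051071995434), np.float64(173.5517739161911), np.float64(78.96668503054207))
pink [175.3 224.6] [522.  246.9  66. ] top-edge tri (array([521.3, 248.4,  70.3]), np.float64(4.644166253582527)) [346.7 198.7]
pink [190.  227.2] [513.4 203.7  66. ] top-edge tri (array([512.8, 205.1,  70.2]), np.float64(4.1790183708208675)) [332.2 192.7]
pink [204.6 229.7] [505.1 160.8  66. ] top-edge tri (array([504.5, 162.1,  70.9]), np.float64(3.7087320990979356)) [318.4 186.9]
pink [219.1 232.3] [496.7 118.2  66. ] top-edge tri (array([496.2, 119.2,  71.3]), np.float64(2.901046622791334)) [305.1 181.3]
column [332.9 230.5] [ 495.6 -216.3   64. ]
col tri (array([ 495. , -215.2,   64.5]), np.float64(2.2885827475304694))
tile corners [array([ 539.1, -132.4]), array([ 559.8, -284. ]), array([ 460.3, -298.7]), array([ 437.3, -148.7])]
thick corners [array([ 425. , -138.3]), array([ 449.9, -318.4]), array([ 415.7, -321.2]), array([ 392.6, -140.8])]
```

```bash
cat >> h.py <<'E'
def go(x,y,z,yaw,n=1):
    "total and per-row shift in tool axes (after the turn) and turn about tool z"
    s=sense();p=np.array(s["tool_pos"]);r=np.array(s["tcp_rot"]);d=np.array([x,y,z])-p
    print("t %.2f tcp"%s["time"],p,r,"gap %.1f"%s["finger_gap"],"F",np.array(s["ft_force"]))
    dy=(yaw-r[2]+180)%360-180
    for i in range(n):
        a=np.radians(r[2]+dy*i/n);ds=d/n
        print("[%.1f,%.1f,%.1f] rz %.4f"%(np.cos(a)*ds[0]+np.sin(a)*ds[1],np.sin(a)*ds[0]-np.cos(a)*ds[1],-ds[2],-np.radians(dy)/n))
E
python3 -c "
from h import *
go(497.3,120.8,150,79,18)"
```

```text
t 0.10 tcp [ 178.8 -572.2  230.3] [-179.9   -0.    17.4] gap 85.5 F [-0.4 -0.6 -0.2]
[28.4,-31.5,4.5] rz -0.0598
[30.2,-29.7,4.5] rz -0.0598
[31.9,-27.9,4.5] rz -0.0598
[33.5,-25.9,4.5] rz -0.0598
[35.0,-23.9,4.5] rz -0.0598
[36.4,-21.7,4.5] rz -0.0598
[37.6,-19.5,4.5] rz -0.0598
[38.7,-17.2,4.5] rz -0.0598
[39.7,-14.9,4.5] rz -0.0598
[40.5,-12.5,4.5] rz -0.0598
[41.2,-10.0,4.5] rz -0.0598
[41.7,-7.6,4.5] rz -0.0598
[42.1,-5.1,4.5] rz -0.0598
[42.3,-2.5,4.5] rz -0.0598
[42.4,-0.0,4.5] rz -0.0598
[42.3,2.5,4.5] rz -0.0598
[42.1,5.0,4.5] rz -0.0598
[41.7,7.5,4.5] rz -0.0598
```

>>> {"name": "servo_tool", "arguments": {"motion": [[40,28.4,-31.5,2,0,0,-0.06],[40,30.2,-29.7,2,0,0,-0.06],[40,31.9,-27.9,2,0,0,-0.06],[40,33.5,-25.9,2,0,0,-0.06],[40,35,-23.9,2,0,0,-0.06],[40,36.4,-21.7,2,0,0,-0.06],[40,37.6,-19.5,2,0,0,-0.06],[40,38.7,-17.2,2,0,0,-0.06],[40,39.7,-14.9,2,0,0,-0.06],[40,40.5,-12.5,2,0,0,-0.06]], "force": 30}}

```text
time: 1.1
tool_pos: [353.4, -173.2, 204.8]
tcp_rot: [-179.5, -0.3, 52.5]
ft_force: [0.8, -1.5, 0.8]
finger_gap: 40.1
```

```bash
python3 -c "
from h import *
go(497.3,120.8,150,79,10)"
```

```text
t 1.10 tcp [ 353.4 -173.2  204.8] [-179.5   -0.3   52.5] gap 40.1 F [ 0.8 -1.5  0.8]
[32.1,-6.5,5.5] rz -0.0462
[32.4,-5.0,5.5] rz -0.0462
[32.6,-3.5,5.5] rz -0.0462
[32.7,-2.0,5.5] rz -0.0462
[32.7,-0.5,5.5] rz -0.0462
[32.7,1.0,5.5] rz -0.0462
[32.6,2.6,5.5] rz -0.0462
[32.5,4.1,5.5] rz -0.0462
[32.3,5.6,5.5] rz -0.0462
[32.0,7.0,5.5] rz -0.0462
```

>>> {"name": "servo_tool", "arguments": {"motion": [[40,32.1,-6.5,5,0,0,-0.046],[40,32.4,-5,5,0,0,-0.046],[40,32.6,-3.5,5,0,0,-0.046],[40,32.7,-2,5,0,0,-0.046],[40,32.7,-0.5,5,0,0,-0.046],[40,32.7,1,5,0,0,-0.046],[40,32.6,2.6,5,0,0,-0.046],[40,32.5,4.1,5,0,0,-0.046],[40,32.3,5.6,5,0,0,-0.046],[40,0,0,0,0,0,0]]}}

```text
time: 2.1
tool_pos: [482.2, 110.3, 156.9]
tcp_rot: [-179.5, -0.4, 77.7]
ft_force: [-0.3, 0.3, -0.3]
finger_gap: 40.1
```

```bash
cat >> h.py <<'E'
from scipy.spatial.transform import Rotation as Ro
def go(x,y,z,yaw,n=1):
    "shift and turn (tool axes now) to reach the pose with the tool straight down; per row if n rows"
    s=sense();p=np.array(s["tool_pos"]);r=s["tcp_rot"];A=Ro.from_euler("xyz",r,degrees=True);B=Ro.from_euler("xyz",[180,0,yaw],degrees=True)
    d=np.array([x,y,z])-p;w=(A.inv()*B).as_rotvec()
    print("t %.2f tcp"%s["time"],p,np.array(r),"gap %.1f"%s["finger_gap"],"F",np.array(s["ft_force"]))
    print("shift",A.inv().apply(d)/n,"turn",np.round(w/n,4))
    for i in range(n if n>1 and abs(w[2])>.1 else 0): print(i,(A*Ro.from_rotvec(w*i/n)).inv().apply(d)/n)
E
python3 -c "
from h import *
go(497.3,120.8,100,79,2)
cv2.imwrite('pics/s1.png',snapshot('scene'));cv2.imwrite('pics/t1.png',snapshot('top'))"
```

```text
t 2.10 tcp [482.2 110.3 156.9] [-179.5   -0.4   77.7] gap 40.1 F [-0.3  0.3 -0.3]
shift [ 6.5  6.5 28.5] turn [-0. -0. -0.]
```

```bash
sed -i 's/np.round(w\/n,4))/(w\/n*1000).round(1),"mrad")/' h.py
python3 -c "
from h import *
go(497.3,120.8,100,79,2)"
```

```text
t 2.20 tcp [481.6 107.9 157.4] [-179.5   -0.4   77.5] gap 39.8 F [-0.  -0.2 -0.4]
shift [ 7.8  6.5 28.7] turn [ -3.9  -3.2 -12.8] mrad
```

>>> {"name": "servo_tool", "arguments": {"motion": [[40,7.8,6.5,28,-0.004,-0.003,-0.013],[40,7.8,6.5,28,-0.004,-0.003,-0.013],[40,0,0,0,0,0,0],[40,0,0,0,0,0,0]]}}

```text
time: 2.6
tool_pos: [497.9, 117.4, 102.1]
tcp_rot: [179.8, 0.0, 78.8]
ft_force: [-0.2, 0.2, 0.6]
finger_gap: 40.1
```

```bash
python3 -c "
from h import *
go(497.3,120.8,36,79,1)
s=snapshot('scene');t=snapshot('top')
c=lambda im,u,v:cv2.resize(im[v:v+60,u:u+80],None,fx=5,fy=5,interpolation=cv2.INTER_CUBIC)
cv2.imwrite('pics/m1.png',np.hstack([c(t,170,200),c(s,275,150)]))"
```

```text
t 2.60 tcp [497.9 117.4 102.1] [179.8   0.   78.8] gap 40.1 F [-0.2  0.2  0.6]
shift [ 3.3 -1.4 66.1] turn [ 2.7  0.6 -4. ] mrad
```

View pics/m1.png

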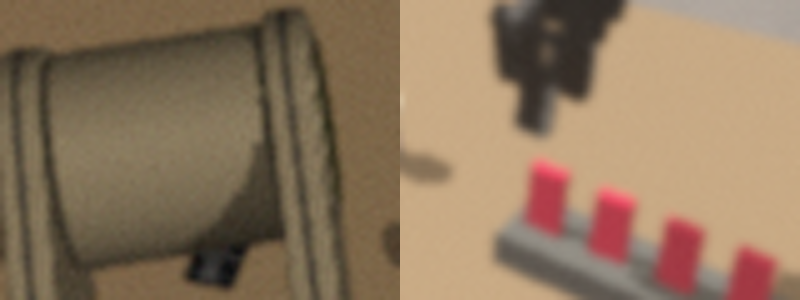

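>>> {"name": "servo_tool", "arguments": {"motion": [[40,3.3,-1.4,33,0.003,0,-0.004],[40,0,0,22,0,0,0],[40,0,0,11,0,0,0],[40,0,0,0,0,0,0]]}}

```text
time: 3.1
tool_pos: [502.2, 119.8, 42.1]
tcp_rot: [179.4, -0.2, 78.8]
ft_force: [0.2, 0.4, 0.2]
finger_gap: 40.2
```

```bash
python3 -c "
from h import *
go(497.3,120.8,36,79,1)"
```

```text
t 3.10 tcp [502.2 119.8  42.1] [179.4  -0.2  78.8] gap 40.2 F [0.2 0.4 0.2]
shift [ 0.  -5.1  6. ] turn [11.  -3.2 -3.3] mrad
```

>>> {"name": "servo_tool", "arguments": {"motion": [[40,0,-5,6,0.011,-0.003,-0.003],[40,0,0,0,0,0,0],[40,0,0,0,0,0,0]]}}

```text
time: 3.4
tool_pos: [499.1, 120.7, 39.1]
tcp_rot: [179.8, -0.1, 79.0]
ft_force: [0.7, -0.5, 0.1]
finger_gap: 40.2
```

```bash
python3 -c "
from h import *
go(497.3,120.8,36,79,1)"
```

```text
t 3.40 tcp [499.1 120.7  39.1] [179.8  -0.1  79. ] gap 40.2 F [ 0.7 -0.5  0.1]
shift [-0.3 -1.8  3.1] turn [ 3.1 -1.3 -0.7] mrad
```

>>> {"name": "servo_tool", "arguments": {"motion": [[40,0,-2.5,4,0.003,-0.001,0],[40,0,0,1,0,0,0],[5,0,0,0,0,0,0],[5,0,0,0,0,0,0],[5,0,0,0,0,0,0],[5,0,0,0,0,0,0],[5,0,0,0,0,0,0],[5,0,0,0,0,0,0]], "force": 30}}

```text
time: 4.2
tool_pos: [498.4, 121.5, 35.7]
tcp_rot: [179.8, -0.1, 79.0]
ft_force: [0.3, 0.2, -0.3]
finger_gap: 7.6
```

```bash
python3 -c "
from h import *
go(497.3,120.8,36,79,1)"
```

```text
t 4.20 tcp [498.4 121.5  35.7] [179.8  -0.1  79. ] gap 7.6 F [ 0.3  0.2 -0.3]
shift [-0.9 -0.9 -0.3] turn [ 3.7 -1.4 -0.6] mrad
```

>>> {"name": "servo_tool", "arguments": {"motion": [[5,0,0,-20,0,0,0],[5,0,0,-30,0,0,0],[5,0,0,-35,0,0,0],[5,0,0,-10,0,0,0],[5,0,0,0,0,0,0]]}}

```text
time: 4.7
tool_pos: [497.5, 120.9, 132.3]
tcp_rot: [179.8, -0.0, 79.0]
ft_force: [-0.2, -0.2, -0.8]
finger_gap: 7.6
```

```bash
python3 -c "
from h import *
go(563,-252,125,98.1,10)"
```

```text
t 4.70 tcp [497.5 120.9 132.3] [179.8  -0.   79. ] gap 7.6 F [-0.2 -0.2 -0.8]
shift [-35.3  13.6   0.8] turn [  0.3   0.  -33.4] mrad
0 [-35.3  13.6   0.8]
1 [-35.8  12.4   0.8]
2 [-36.2  11.2   0.8]
3 [-36.5  10.    0.7]
4 [-36.8   8.7   0.7]
5 [-37.1   7.5   0.7]
6 [-37.3   6.3   0.7]
7 [-37.5   5.    0.7]
8 [-37.7   3.8   0.7]
9 [-37.8   2.5   0.7]
```

>>> {"name": "servo_tool", "arguments": {"motion": [[5,-35.3,13.6,0,0,0,-0.033],[5,-35.8,12.4,0,0,0,-0.033],[5,-36.2,11.2,0,0,0,-0.033],[5,-36.5,10,0,0,0,-0.033],[5,-36.8,8.7,0,0,0,-0.033],[5,-37.1,7.5,0,0,0,-0.033],[5,-37.3,6.3,0,0,0,-0.033],[5,-37.5,5,0,0,0,-0.033],[5,-30,3,0,0,0,-0.033],[5,-15,0,0,0,0,0]]}}

```text
time: 5.7
tool_pos: [552.3, -229.2, 114.3]
tcp_rot: [-179.2, -0.5, 97.0]
ft_force: [-0.3, 0.2, -0.7]
finger_gap: 7.5
```

```bash
python3 -c "
from h import *
go(563,-252,85,98.1,1)"
```

```text
t 5.70 tcp [ 552.3 -229.2  114.3] [-179.2   -0.5   97. ] gap 7.5 F [-0.3  0.2 -0.7]
shift [-24.2   8.2  29. ] turn [-13.9  -9.4 -18.7] mrad
```

>>> {"name": "servo_tool", "arguments": {"motion": [[5,-14,4,12,-0.007,-0.005,-0.01],[5,-10,4,12,-0.007,-0.005,-0.009],[5,0,0,0,0,0,0],[5,0,0,0,0,0,0]]}}

```text
time: 6.1
tool_pos: [560.9, -251.9, 84.0]
tcp_rot: [-179.7, -0.2, 97.9]
ft_force: [0.1, 0.6, 0.5]
finger_gap: 7.6
```

```bash
python3 -c "
from h import *
go(563,-252,78,98.1,1)"
```

```text
t 6.10 tcp [ 560.9 -251.9   84. ] [-179.7   -0.2   97.9] gap 7.6 F [0.1 0.6 0.5]
shift [-0.4  2.1  6. ] turn [-4.9 -4.  -3.8] mrad
```

>>> {"name": "servo_tool", "arguments": {"motion": [[5,0,2.5,8,-0.005,-0.004,-0.004],[5,0,0.5,4,0,0,0],[5,0,0,0,0,0,0],[5,0,0,0,0,0,0]]}}

```text
time: 6.5
tool_pos: [564.3, -248.4, 71.5]
tcp_rot: [180.0, -0.0, 98.3]
ft_force: [0.4, 0.0, -1.0]
finger_gap: 7.2
```

```bash
python3 -c "
from h import *
go(563,-252,72,98.1,1)
s=snapshot('scene');t=snapshot('top');cv2.imwrite('pics/s2.png',s);cv2.imwrite('pics/t2.png',t)
c=lambda im,u,v:cv2.resize(im[v:v+60,u:u+80],None,fx=5,fy=5,interpolation=cv2.INTER_CUBIC)
cv2.imwrite('pics/m2.png',np.hstack([c(t,300,185),c(s,165,130)]))
# predicted pixels of spacer bottom centre at 42 and gap mid at 34
p=np.array(sense()['tool_pos']);print(proj('scene',p-[0,0,30])-[165,130],proj('scene',p+[0,0,30])-[165,130])"
```

```text
t 6.50 tcp [ 564.3 -248.4   71.5] [180.   -0.   98.3] gap 7.2 F [ 0.4  0.  -1. ]
shift [-3.3 -1.8 -0.5] turn [ 0.5 -0.4  2.9] mrad
[23.6 39.8] [21.7 24.1]
```

View pics/m2.png

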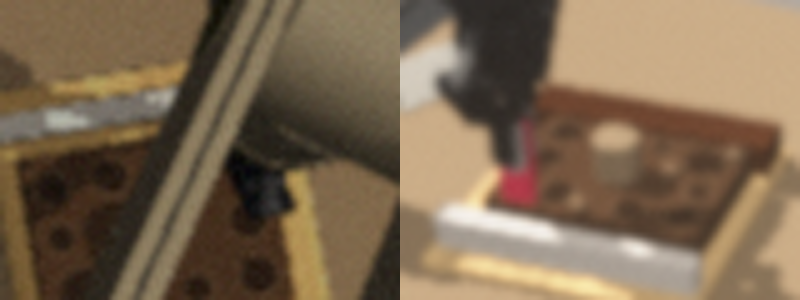

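>>> {"name": "servo_tool", "arguments": {"motion": [[5,-2,-1.5,0,0,0,0.003],[5,0,0,0,0,0,0],[5,0,0,0,0,0,0]]}}

```text
time: 6.9
tool_pos: [563.5, -251.4, 72.7]
tcp_rot: [179.9, 0.0, 98.1]
ft_force: [-1.0, 0.2, -0.8]
finger_gap: 7.6
```

```bash
cat >> h.py <<'E'
U=np.array([np.cos(np.radians(8.1)),np.sin(np.radians(8.1))]);V=np.array([-U[1],U[0]])
def uv():
    p=sense()["tool_pos"][:2];print("u %.1f v %.1f"%(U@p,V@p))
E
python3 -c "
from h import *
uv();go(563,-252,60,98.1,1)"
```

```text
u 522.5 v -328.3
t 6.90 tcp [ 563.5 -251.4   72.7] [179.9   0.   98.1] gap 7.6 F [-1.   0.2 -0.8]
shift [-0.5 -0.6 12.7] turn [ 1.9  0.8 -0.7] mrad
```

Descend gently: target bottom on the board at TCP z about 40.

>>> {"name": "servo_tool", "arguments": {"motion": [[5,0,-0.6,5,0,0,0],[5,0,-0.3,5,0,0,0],[5,0,0,3,0,0,0]]}}

```text
time: 7.2
tool_pos: [563.1, -252.1, 59.5]
tcp_rot: [179.8, 0.1, 98.0]
ft_force: [1.5, 0.7, -0.4]
finger_gap: 7.5
```

```bash
python3 -c "
from h import *
uv();go(563,-252,40,98.1,1)"
```

```text
u 522.0 v -328.9
t 7.20 tcp [ 563.1 -252.1   59.5] [179.8   0.1  98. ] gap 7.5 F [ 1.5  0.7 -0.4]
shift [ 0.1 -0.1 19.5] turn [ 3.2  1.7 -1. ] mrad
```

>>> {"name": "servo_tool", "arguments": {"motion": [[5,0,0,5,0.003,0.002,0],[5,0,0,5,0,0,0],[5,0,0,4,0,0,0],[5,0,0,2,0,0,0]]}}

```text
time: 7.6
tool_pos: [564.4, -252.4, 43.4]
tcp_rot: [179.9, 0.0, 98.0]
ft_force: [0.7, 0.5, 0.4]
finger_gap: 7.6
```

```bash
python3 -c "
from h import *
uv();go(563,-252,40,98.1,1)"
```

```text
u 523.2 v -329.4
t 7.60 tcp [ 564.4 -252.4   43.4] [179.9   0.   98. ] gap 7.6 F [0.7 0.5 0.4]
shift [ 0.6 -1.3  3.4] turn [ 2.3  0.7 -1.1] mrad
```

>>> {"name": "servo_tool", "arguments": {"motion": [[5,0,-1.2,2,0.002,0,-0.001],[5,0,0,1.5,0,0,0],[5,0,0,1.5,0,0,0]]}}

```text
time: 7.9
tool_pos: [563.9, -252.7, 39.1]
tcp_rot: [179.9, 0.1, 98.1]
ft_force: [-5.5, 3.7, 19.3]
finger_gap: 7.8
```

```bash
python3 -c "
from h import *
uv();go(563,-252,40,98.1,1)"
```

```text
u 522.7 v -329.7
t 7.90 tcp [ 563.9 -252.7   39.1] [179.9   0.1  98.1] gap 7.8 F [-5.5  3.7 19.3]
shift [ 0.8 -0.8 -0.9] turn [1.3 1.2 0.2] mrad
```

>>> {"name": "servo_tool", "arguments": {"motion": [[5,0,0,-0.3,0,0,0],[5,0,0,0,0,0,0],[26,0,0,0,0,0,0],[26,0,0,0,0,0,0],[26,0,0,0,0,0,0]]}}

```text
time: 8.4
tool_pos: [562.8, -252.6, 38.9]
tcp_rot: [-180.0, 0.0, 98.1]
ft_force: [0.1, -0.1, 0.4]
finger_gap: 25.8
```

```bash
python3 -c "
from h import *
uv();go(563,-252,120,98.1,1)"
```

```text
u 521.6 v -329.4
t 8.40 tcp [ 562.8 -252.6   38.9] [-180.     0.    98.1] gap 25.8 F [ 0.1 -0.1  0.4]
shift [  0.5   0.2 -81.1] turn [-0.7  0.5  0.2] mrad
```

>>> {"name": "servo_tool", "arguments": {"motion": [[26,0,0,-15,0,0,0],[26,0,0,-25,0,0,0],[26,0,0,-30,0,0,0],[26,0,0,-20,0,0,0],[30,0,0,0,0,0,0]]}}

```text
time: 8.9
tool_pos: [561.9, -252.1, 134.2]
tcp_rot: [-179.8, -0.0, 98.1]
ft_force: [0.4, 0.2, 0.7]
finger_gap: 30.0
```

```bash
python3 -c "
from h import *
go(506.2,164.5,125,79,11)
s=snapshot('scene');cv2.imwrite('pics/s3.png',s)"
```

```text
t 8.90 tcp [ 561.9 -252.1  134.2] [-179.8   -0.    98.1] gap 30.0 F [0.4 0.2 0.7]
shift [38.2  0.3  0.9] turn [-0.3 -0.  30.3] mrad
0 [38.2  0.3  0.9]
1 [38.2 -0.8  0.9]
2 [38.2 -2.   0.9]
3 [38.1 -3.1  0.9]
4 [38.  -4.3  0.9]
5 [37.8 -5.4  0.9]
6 [37.6 -6.6  0.9]
7 [37.4 -7.7  0.9]
8 [37.2 -8.9  0.8]
9 [ 36.9 -10.    0.8]
10 [ 36.6 -11.1   0.8]
```

>>> {"name": "servo_tool", "arguments": {"motion": [[40,38.2,0.3,0,0,0,0.03],[40,38.2,-0.8,0,0,0,0.03],[40,38.2,-2,0,0,0,0.03],[40,38.1,-3.1,0,0,0,0.03],[40,38,-4.3,0,0,0,0.03],[40,37.8,-5.4,0,0,0,0.03],[40,37.6,-6.6,0,0,0,0.03],[40,37.4,-7.7,0,0,0,0.03],[40,37.2,-8.9,0,0,0,0.03],[40,36.9,-10,0,0,0,0.03]]}}

```text
time: 9.95
tool_pos: [503.5, 136.1, 121.0]
tcp_rot: [-178.9, 0.1, 79.7]
ft_force: [0.2, -0.3, 0.8]
finger_gap: 39.8
```

```bash
python3 -c "
from h import *
go(506.2,164.5,100,79,2)"
```

```text
t 9.95 tcp [503.5 136.1 121. ] [-178.9    0.1   79.7] gap 39.8 F [ 0.2 -0.3  0.8]
shift [14.2 -1.  10.5] turn [-9.3  1.1  6.4] mrad
```

```bash
python3 -c "
from h import *
s=cv2.imread('pics/s3.png');cv2.imwrite('pics/m3.png',cv2.resize(s[130:190,165:245],None,fx=6,fy=6,interpolation=cv2.INTER_CUBIC))"
```

```text
(no output)
```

View pics/m3.png

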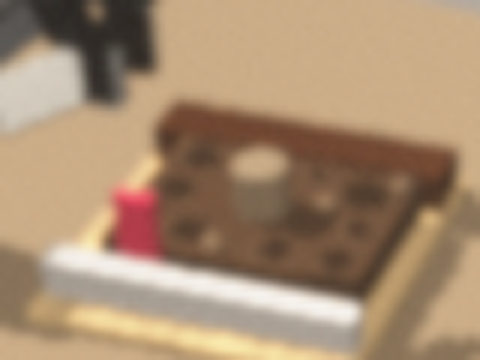

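The first spacer stands upright in the gap, at about (188,167) in the scene picture. Next I'll fetch the second one.

>>> {"name": "servo_tool", "arguments": {"motion": [[40,14,-1,10,-0.009,0.001,0.006],[40,12,-1,8,-0.009,0.001,0.006],[40,0,0,0,0,0,0],[40,0,0,0,0,0,0]]}}

```text
time: 10.35
tool_pos: [501.3, 167.6, 97.9]
tcp_rot: [-179.6, 0.1, 79.4]
ft_force: [-0.9, -0.5, -0.5]
finger_gap: 39.9
```

```bash
python3 -c "
from h import *
go(506.2,164.5,36,79,1)"
```

```text
t 10.35 tcp [501.3 167.6  97.9] [-179.6    0.1   79.4] gap 39.9 F [-0.9 -0.5 -0.5]
shift [-2.   5.9 61.8] turn [-7.1  1.9  6.5] mrad
```

>>> {"name": "servo_tool", "arguments": {"motion": [[40,-2,5,20,-0.007,0.002,0.006],[40,-0.5,0,20,0,0,0],[40,0,0,12,0,0,0],[40,0,0,4,0,0,0]]}}

```text
time: 10.75
tool_pos: [507.0, 161.0, 41.3]
tcp_rot: [179.9, 0.0, 78.9]
ft_force: [-0.5, 0.1, 0.5]
finger_gap: 40.2
```

```bash
python3 -c "
from h import *
go(506.2,164.5,36,79,1)"
```

```text
t 10.75 tcp [507.  161.   41.3] [179.9   0.   78.9] gap 40.2 F [-0.5  0.1  0.5]
shift [ 3.3 -1.4  5.3] turn [ 1.3  0.2 -1.8] mrad
```

>>> {"name": "servo_tool", "arguments": {"motion": [[40,3.3,-1.4,4,0,0,-0.002],[40,0,0,1.5,0,0,0],[40,0,0,0,0,0,0]]}}

```text
time: 11.05
tool_pos: [506.6, 163.9, 36.0]
tcp_rot: [179.9, 0.0, 79.0]
ft_force: [-0.3, -0.5, -0.5]
finger_gap: 39.6
```

```bash
python3 -c "
from h import *
go(506.2,164.5,36,79,1)"
```

```text
t 11.05 tcp [506.6 163.9  36. ] [179.9   0.   79. ] gap 39.6 F [-0.3 -0.5 -0.5]
shift [ 0.5 -0.5  0. ] turn [ 1.2  0.3 -0.9] mrad
```

>>> {"name": "servo_tool", "arguments": {"motion": [[5,0,0,0,0,0,0],[5,0,0,0,0,0,0],[5,0,0,0,0,0,0],[5,0,0,0,0,0,0],[5,0,0,0,0,0,0],[5,0,0,0,0,0,0],[5,0,0,-20,0,0,0],[5,0,0,-30,0,0,0],[5,0,0,-35,0,0,0],[5,0,0,-10,0,0,0]]}}

```text
time: 12.05
tool_pos: [506.2, 163.6, 133.2]
tcp_rot: [179.9, 0.1, 79.0]
ft_force: [0.8, 0.7, 0.8]
finger_gap: 7.3
```

```bash
python3 -c "
from h import *
go(550.4,-163,125,98.1,9)"
```

```text
t 12.05 tcp [506.2 163.6 133.2] [179.9   0.1  79. ] gap 7.3 F [0.8 0.7 0.8]
shift [-34.7  11.8   1. ] turn [  0.1   0.2 -37.1] mrad
0 [-34.7  11.8   1. ]
1 [-35.1  10.5   1. ]
2 [-35.5   9.2   1. ]
3 [-35.8   7.8   0.9]
4 [-36.    6.5   0.9]
5 [-36.3   5.2   0.9]
6 [-36.4   3.8   0.9]
7 [-36.5   2.5   0.9]
8 [-36.6   1.1   0.9]
```

>>> {"name": "servo_tool", "arguments": {"motion": [[5,-34.7,11.8,0,0,0,-0.037],[5,-35.1,10.5,0,0,0,-0.037],[5,-35.5,9.2,0,0,0,-0.037],[5,-35.8,7.8,0,0,0,-0.037],[5,-36,6.5,0,0,0,-0.037],[5,-36.3,5.2,0,0,0,-0.037],[5,-36.4,3.8,0,0,0,-0.037],[5,-36.5,2.5,0,0,0,-0.037],[5,-20,1,0,0,0,-0.03],[5,-5,0,0,0,0,0]]}}

```text
time: 13.05
tool_pos: [552.4, -161.1, 131.1]
tcp_rot: [179.8, -0.0, 98.7]
ft_force: [-0.1, 0.3, -0.6]
finger_gap: 7.6
```

```bash
python3 -c "
from h import *
go(550.4,-163,80,98.1,2)"
```

```text
t 13.05 tcp [ 552.4 -161.1  131.1] [179.8  -0.   98.7] gap 7.6 F [-0.1  0.3 -0.6]
shift [-0.8 -1.2 25.5] turn [ 1.5 -0.2  5. ] mrad
```

>>> {"name": "servo_tool", "arguments": {"motion": [[5,-0.8,-1.2,25,0.001,0,0.005],[5,-0.8,-1.2,25,0.001,0,0.005],[5,0,0,0,0,0,0],[5,0,0,0,0,0,0]]}}

```text
time: 13.45
tool_pos: [550.1, -162.2, 79.2]
tcp_rot: [180.0, -0.1, 97.8]
ft_force: [-0.0, -0.3, 0.5]
finger_gap: 7.2
```

```bash
python3 -c "
from h import *
uv();go(550.4,-163,72,98.1,1)"
```

```text
u 521.8 v -238.1
t 13.45 tcp [ 550.1 -162.2   79.2] [180.   -0.1  97.8] gap 7.2 F [-0.  -0.3  0.5]
shift [-0.9  0.2  7.2] turn [ 0.6 -1.6 -4.6] mrad
```

>>> {"name": "servo_tool", "arguments": {"motion": [[5,-0.5,0.2,6,0,-0.001,-0.004],[5,0,0,6,0,0,0],[5,0,0,5,0,0,0],[5,0,0,3,0,0,0]]}}

```text
time: 13.85
tool_pos: [552.8, -161.8, 61.5]
tcp_rot: [179.7, 0.1, 98.2]
ft_force: [-0.5, 0.2, -0.7]
finger_gap: 7.0
```

```bash
python3 -c "
from h import *
uv();go(550.4,-163,60,98.1,1)"
```

```text
u 524.4 v -238.1
t 13.85 tcp [ 552.8 -161.8   61.5] [179.7   0.1  98.2] gap 7.0 F [-0.5  0.2 -0.7]
shift [-0.9 -2.5  1.4] turn [5.  1.6 1.4] mrad
```

>>> {"name": "servo_tool", "arguments": {"motion": [[5,0,-2.2,0,0.005,0.001,0.001],[5,0,-0.3,1,0,0,0],[5,0,0,0,0,0,0]]}}

```text
time: 14.15
tool_pos: [550.4, -162.1, 60.5]
tcp_rot: [180.0, 0.0, 98.1]
ft_force: [-0.8, 0.2, -1.1]
finger_gap: 7.5
```

```bash
python3 -c "
from h import *
uv();go(550.4,-163,40,98.1,1)"
```

```text
u 522.1 v -238.1
t 14.15 tcp [ 550.4 -162.1   60.5] [180.    0.   98.1] gap 7.5 F [-0.8  0.2 -1.1]
shift [-0.8 -0.2 20.5] turn [0.2 0.7 0.3] mrad
```

Descending drifts about +1 mm along tool y each time, so I'll compensate for it.

>>> {"name": "servo_tool", "arguments": {"motion": [[5,0,-0.5,5,0,0,0],[5,0,-0.5,5,0,0,0],[5,0,-0.5,4,0,0,0],[5,0,-0.2,2,0,0,0]]}}

```text
time: 14.55
tool_pos: [551.0, -163.1, 45.2]
tcp_rot: [179.7, 0.2, 98.1]
ft_force: [1.3, 0.4, 0.8]
finger_gap: 7.5
```

```bash
python3 -c "
from h import *
uv();go(550.4,-163,40,98.1,1)"
```

```text
u 522.5 v -239.1
t 14.55 tcp [ 551.  -163.1   45.2] [179.7   0.2  98.1] gap 7.5 F [1.3 0.4 0.8]
shift [ 0.2 -0.6  5.2] turn [5.1 2.8 0. ] mrad
```

>>> {"name": "servo_tool", "arguments": {"motion": [[5,0,-0.6,3,0.004,0.002,0],[5,0,0,1.5,0,0,0],[5,0,0,1.5,0,0,0],[5,0,0,1,0,0,0]]}}

```text
time: 14.95
tool_pos: [550.9, -163.3, 41.3]
tcp_rot: [180.0, 0.0, 98.1]
ft_force: [-4.8, 2.4, 9.4]
finger_gap: 7.3
```

```bash
python3 -c "
from h import *
uv();go(550.4,-163,40,98.1,1)"
```

```text
u 522.4 v -239.3
t 14.95 tcp [ 550.9 -163.3   41.3] [180.    0.   98.1] gap 7.3 F [-4.8  2.4  9.4]
shift [ 0.4 -0.4  1.3] turn [0.6 0.6 0.3] mrad
```

>>> {"name": "servo_tool", "arguments": {"motion": [[5,0,-0.4,1,0,0,0],[5,0,0,1,0,0,0]]}}

```text
time: 15.15
tool_pos: [550.8, -163.3, 41.3]
tcp_rot: [180.0, 0.0, 98.1]
ft_force: [-3.0, 1.7, 10.6]
finger_gap: 7.5
```

```bash
python3 -c "
from h import *
uv();go(550.4,-163,40,98.1,1)"
```

```text
u 522.3 v -239.3
t 15.15 tcp [ 550.8 -163.3   41.3] [180.    0.   98.1] gap 7.5 F [-3.   1.7 10.6]
shift [ 0.4 -0.4  1.3] turn [0.7 0.4 0.4] mrad
```

>>> {"name": "servo_tool", "arguments": {"motion": [[5,0,0,0,0,0,0],[26,0,0,0,0,0,0],[26,0,0,0,0,0,0],[26,0,0,0,0,0,0],[26,0,0,-15,0,0,0],[26,0,0,-25,0,0,0],[26,0,0,-30,0,0,0],[26,0,0,-20,0,0,0],[26,0,0,0,0,0,0]]}}

```text
time: 16.05
tool_pos: [547.7, -162.8, 134.8]
tcp_rot: [-179.6, -0.1, 98.1]
ft_force: [0.5, -0.2, -0.5]
finger_gap: 26.1
```

```bash
python3 -c "
from h import *
go(495.5,-217,125,98.1,4)
s=snapshot('scene');cv2.imwrite('pics/s4.png',s);cv2.imwrite('pics/m4.png',cv2.resize(s[130:190,165:245],None,fx=6,fy=6,interpolation=cv2.INTER_CUBIC))
for c in sorted(blobs(s,pink,(165,130,80,60)),key=lambda c:cen(c)[0]):
    print(cen(c),cv2.minAreaRect(c),c[:,1].min(),c[:,1].max())
for X in ((563,-252),(550.4,-163)): print(proj('scene',np.array([*X,52])),proj('scene',np.array([*X,70])))
"
```

```text
t 16.05 tcp [ 547.7 -162.8  134.8] [-179.6   -0.1   98.1] gap 26.1 F [ 0.5 -0.2 -0.5]
shift [-11.6 -14.8   2.5] turn [-1.7 -0.7  0.1] mrad
[187.2 166.4] ((187.13417053222656, 166.50799560546875), (12.650983810424805, 8.03264331817627), 86.05481719970703) 160.375 172.625
[213.4 171.3] ((213.2638702392578, 171.3878936767578), (13.170173645019531, 8.521352767944336), 87.95458984375) 164.875 177.875
[187.6 166.7] [187.1 162. ]
[213.5 171.7] [213.2 167. ]
```

View pics/m4.png

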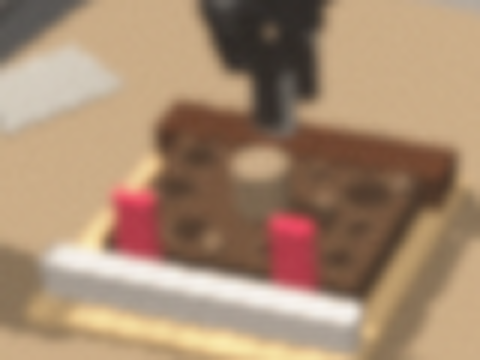

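Both spacers stand upright in the gap, at about (187,166) and (213,171). Next I'll put the fingers astride the column.

>>> {"name": "servo_tool", "arguments": {"motion": [[56,-11.6,-14.8,2,-0.002,0,0],[56,-11.6,-14.8,2,-0.002,0,0],[56,-11.6,-14.8,2,0,0,0],[56,-11.6,-12,2,0,0,0],[56,0,0,0,0,0,0],[56,0,0,0,0,0,0]]}}

```text
time: 16.7
tool_pos: [493.2, -215.8, 119.5]
tcp_rot: [-179.4, -0.5, 98.2]
ft_force: [0.2, 0.5, -1.1]
finger_gap: 56.1
```

```bash
python3 -c "
from h import *
uv();go(496,-216.6,90,98.1,2)
"
```

```text
u 457.9 v -283.1
t 16.70 tcp [ 493.2 -215.8  119.5] [-179.4   -0.5   98.2] gap 56.1 F [ 0.2  0.5 -1.1]
shift [-0.7  1.5 14.7] turn [-5.  -4.1  0.6] mrad
```

>>> {"name": "servo_tool", "arguments": {"motion": [[56,-0.7,1.5,15,-0.005,-0.004,0],[56,-0.7,1,15,-0.005,-0.004,0],[56,0,0,0,0,0,0],[56,0,0,0,0,0,0]]}}

```text
time: 17.1
tool_pos: [496.6, -214.4, 87.8]
tcp_rot: [-180.0, -0.1, 98.2]
ft_force: [-0.8, 1.3, 0.5]
finger_gap: 55.9
```

```bash
python3 -c "
from h import *
uv();go(496,-216.6,60,98.1,2)
"
```

```text
u 461.4 v -282.2
t 17.10 tcp [ 496.6 -214.4   87.8] [-180.    -0.1   98.2] gap 55.9 F [-0.8  1.3  0.5]
shift [-1.1 -0.4 13.9] turn [-0.3 -0.8  1.3] mrad
```

>>> {"name": "servo_tool", "arguments": {"motion": [[56,-1.5,-1,14,0,-0.001,0],[56,-0.5,-1,14,0,0,0],[56,0,-0.5,8,0,0,0],[56,0,0,3,0,0,0],[56,0,0,0,0,0,0]]}}

```text
time: 17.6
tool_pos: [494.9, -216.4, 46.2]
tcp_rot: [-180.0, -0.0, 98.3]
ft_force: [-0.2, -0.2, 0.3]
finger_gap: 55.8
```

```bash
python3 -c "
from h import *
uv();go(496,-216.6,37,98.1,1)
"
```

```text
u 459.5 v -283.9
t 17.60 tcp [ 494.9 -216.4   46.2] [-180.    -0.    98.3] gap 55.8 F [-0.2 -0.2  0.3]
shift [-0.4  1.   9.2] turn [-0.1 -0.5  3.5] mrad
```

>>> {"name": "servo_tool", "arguments": {"motion": [[56,-0.4,0.5,6,0,0,0.003],[56,0,0,2.5,0,0,0],[46,0,0,0,0,0,0],[46,0,0,0,0,0,0]], "force": 20}}

```text
time: 18.0
tool_pos: [496.0, -217.1, 37.7]
tcp_rot: [180.0, 0.0, 98.1]
ft_force: [-0.5, -0.2, 0.4]
finger_gap: 46.0
```

```bash
python3 -c "
from h import *
uv();go(496,-216.6,37,98.1,1)
"
```

```text
u 460.5 v -284.8
t 18.00 tcp [ 496.  -217.1   37.7] [180.    0.   98.1] gap 46.0 F [-0.5 -0.2  0.4]
shift [0.5 0.  0.7] turn [ 0.7  0.1 -0.1] mrad
```

>>> {"name": "servo_tool", "arguments": {"motion": [[46,0,2,0,0,0,0],[46,0,2,0,0,0,0],[46,0,2,0,0,0,0],[46,0,1,0,0,0,0]]}}

```text
time: 18.4
tool_pos: [504.2, -216.4, 38.7]
tcp_rot: [179.9, 0.1, 98.1]
ft_force: [0.5, -1.3, 0.1]
finger_gap: 46.1
```

```bash
python3 -c "
from h import *
uv();go(496,-216.6,37,98.1,1)
"
```

```text
u 468.7 v -285.3
t 18.40 tcp [ 504.2 -216.4   38.7] [179.9   0.1  98.1] gap 46.1 F [ 0.5 -1.3  0.1]
shift [ 1.  -8.1  1.7] turn [ 2.2  1.2 -0.2] mrad
```

>>> {"name": "servo_tool", "arguments": {"motion": [[46,0,1,0.5,0.001,0,0],[46,0,1,0.5,0,0,0],[46,0,1,0,0,0,0],[46,0,1,0,0,0,0]]}}

```text
time: 18.8
tool_pos: [507.2, -216.0, 37.7]
tcp_rot: [-179.9, 0.1, 98.1]
ft_force: [-4.1, -0.1, 3.6]
finger_gap: 46.1
```

```bash
python3 -c "
from h import *
uv();go(496,-216.6,37,98.1,1)
"
```

```text
u 471.7 v -285.4
t 18.80 tcp [ 507.2 -216.    37.7] [-179.9    0.1   98.1] gap 46.1 F [-4.1 -0.1  3.6]
shift [  1.  -11.2   0.8] turn [-1.9  1.   0.1] mrad
```

>>> {"name": "servo_tool", "arguments": {"motion": [[46,0,1,0,0,0,0],[46,0,1,0,0,0,0],[46,0,1.5,0,0,0,0]]}}

```text
time: 19.1
tool_pos: [510.2, -215.7, 37.7]
tcp_rot: [-179.8, 0.0, 98.1]
ft_force: [-4.9, -0.7, 3.9]
finger_gap: 46.2
```

```bash
python3 -c "
from h import *
uv();go(496,-216.6,37,98.1,1)
"
```

```text
u 474.7 v -285.4
t 19.10 tcp [ 510.2 -215.7   37.7] [-179.8    0.    98.1] gap 46.2 F [-4.9 -0.7  3.9]
shift [  1.1 -14.2   0.8] turn [-3.3  0.8 -0.1] mrad
```

>>> {"name": "servo_tool", "arguments": {"motion": [[46,0,1,-0.3,-0.002,0,0],[46,0,1.5,0,0,0,0],[46,0,1.5,0,0,0,0]]}}

```text
time: 19.4
tool_pos: [511.0, -215.5, 37.5]
tcp_rot: [-179.5, -0.0, 98.1]
ft_force: [-14.7, -1.9, 12.0]
finger_gap: 46.3
```

```bash
python3 -c "
from h import *
uv();go(496,-216.6,37,98.1,1)
s=snapshot('scene');cv2.imwrite('pics/s5.png',s);cv2.imwrite('pics/m5.png',cv2.resize(s[130:190,165:245],None,fx=6,fy=6,interpolation=cv2.INTER_CUBIC))
for c in sorted(blobs(s,pink,(165,130,80,60)),key=lambda c:cen(c)[0]):
    print(cen(c),cv2.minAreaRect(c),c[:,1].min(),c[:,1].max())
"
```

```text
u 475.6 v -285.4
t 19.40 tcp [ 511.  -215.5   37.5] [-179.5   -0.    98.1] gap 46.3 F [-14.7  -1.9  12. ]
shift [  1.  -15.    0.7] turn [-8.4 -0.3  0.2] mrad
[186.5 166.7] ((186.3759307861328, 166.88580322265625), (11.998200416564941, 8.121524810791016), 85.03025817871094) 161.125 172.625
[212.8 171.9] ((212.625, 172.125), (12.0, 8.5), 90.0) 166.125 178.125
```

View pics/m5.png

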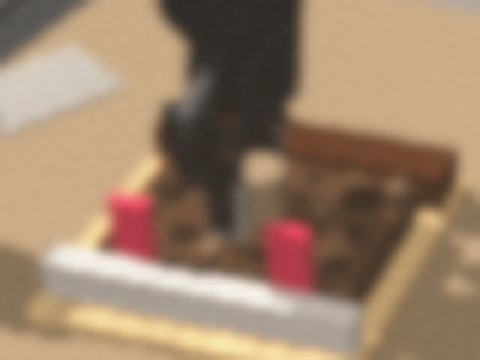

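>>> {"name": "servo_tool", "arguments": {"motion": [[46,0,1.5,-0.5,-0.004,0,0],[46,0,1.5,-0.5,-0.004,0,0],[46,0,1.5,-0.3,0,0,0],[46,0,1.5,0,0,0,0]]}}

```text
time: 19.85
tool_pos: [510.9, -215.5, 37.4]
tcp_rot: [-179.2, -0.1, 98.1]
ft_force: [-14.4, -1.2, 11.3]
finger_gap: 45.9
```

```bash
python3 -c "
from h import *
uv();go(496,-216.6,37,98.1,1)
t=snapshot('top');s=snapshot('scene')
print(sense()['wrist_torque'],np.array(sense()['ft_force']))
a=cv2.resize(t[185:275,290:380],(540,540),interpolation=cv2.INTER_CUBIC)
cv2.imwrite('pics/m6.png',a)
"
```

```text
u 475.5 v -285.3
t 19.85 tcp [ 510.9 -215.5   37.4] [-179.2   -0.1   98.1] gap 45.9 F [-14.4  -1.2  11.3]
shift [  1.  -14.9   0.6] turn [-13.2  -2.5   0. ] mrad
[-0.2  2.2  0.1] [-13.6  -0.8  10.1]
```

View pics/m6.png

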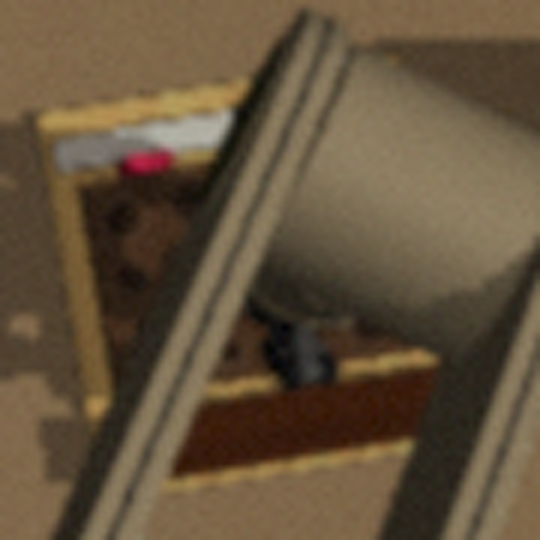

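```bash
python3 -c "
from h import *
t=snapshot('top');g=cv2.GaussianBlur(t[...,2],(3,3),0).astype(float)
for c in (328,330,332,344,346,348,350,352,354,356,358,360):
    y0=250.5-(c-326)*.14; r=np.arange(y0-5,y0+5,.1)
    p=np.interp(r,np.arange(g.shape[0]),g[:,c]);h=(p.max()+p.min())/2*1.0;w=r[p>h]
    print(c,'%.1f %.1f'%(w.min(),w.max()-w.min()),'peak %.0f'%p.max(),end=' | ')
print();s=sense();print(s['time'],np.array(s['ft_force']),np.array(s['tool_pos']))
"
```

```text
328 247.6 3.3 peak 135 | 330 247.2 3.2 peak 138 | 332 246.9 3.2 peak 131 | 344 243.0 9.9 peak 59 | 346 244.3 3.3 peak 80 | 348 244.1 3.4 peak 130 | 350 243.8 3.2 peak 130 | 352 243.6 3.2 peak 134 | 354 243.2 3.4 peak 145 | 356 242.9 3.3 peak 133 | 358 242.6 3.2 peak 140 | 360 242.6 3.1 peak 139 | 
20.0 [-12.2  -1.3  10.3] [ 510.9 -215.5   37.4]
```

```bash
python3 -c "
from h import *
for i in range(6): snapshot('top'); print(np.array(sense()['ft_force']))
t=cv2.imread('pics/top0.png');s=snapshot('scene')
for c in blobs(s,pink,(285,172,80,60)): print('rack pink',cen(c))
s0=cv2.imread('pics/scene0.png')
for c in blobs(s0,pink,(285,172,80,60)): print('was',cen(c))
hand_in()"
```

```text
[-11.5  -1.9   9.9]
[-12.1  -1.5   9. ]
[-12.4  -1.6   9.2]
[-13.4  -1.8   9.6]
[-12.4  -1.7   9.9]
[-12.9  -1.1  10.2]
rack pink [344.9 206. ]
rack pink [330.6 200.2]
was [344.8 205.8]
was [330.6 199.8]
was [317.1 194. ]
was [304.  188.4]
the job is handed in; nothing more can be done
```

I placed two pink spacers in the wide gap at the thin aluminium bar, about 45 mm either side of the tile's middle. I then pushed the tile onto them with open fingers astride its column, and handed the job in at about 20.4 s, still pressing. `hand_in()` gives no verdict, so I don't know the judged result.

- **Push:** it held steady at about 12 to 13 N towards the bar over the last 0.3 s. The wrist also read about 10 N upward, meaning the finger was pressing down on the tile or column. I tried to relieve that and it hardly changed.
- **Square:** the strip between the tile and the thick bar measured 3.1 to 3.4 px (about 9.5 mm) wherever it was visible. That agrees with the tile bearing on both spacers.
- **Spacers in the gap:** both looked upright in the scene picture taken while pressing. The second one met firm resistance at 41.3 mm against about 39 mm for the first. It also looked up to 1.5 mm higher before pressing, so it may not be fully down.
- **Other spacers:** the two spares in the rack moved less than half a pixel from the start.

I could not measure the force on each spacer. In the last top view the arm hid the gap at the -y spacer. I did not separately re-check the bystanders, but the hand's path kept away from them.

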